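# Click the router depth knob on by one and lock it

### The job

Using only the fingertips, turn the knurled depth knob on top of the router exactly one click clockwise (seen from above), so that it settles in the next detent. Then push the router's small lock lever clockwise all the way to its stop. Do not pinch the knob or the lever between the fingers, and leave the other things on the bench where they are.

Things in the scene. Friction and masses are not known exactly. Their poses are not given: they have to be found in the camera images.
- router: Black plunge router screwed to a fixed wooden board 220 x 280 x 12 mm. Origin under its axis at bench height, z up, y towards the lock lever. Motor 110 mm across, its top 180 mm above the bench. Columns at y = +85 and -85 mm, joined to the motor by arms 32 mm wide, tops at 170 mm. Side handles at 105 mm height reach y = +-137 mm. Highest part: the lever tab, 212 mm.
- depth_knob (a joint): Knob angle (rad): 0 at the start, growing clockwise from above. Detents every 0.524 rad (30 degrees); the next is at 0.524. Let go before half-way (0.26) it springs back to 0, past half-way on to the next. Turning takes at most about 0.022 N m. It must not pass 0.8 (second detent follows) nor go below -0.3.
- knob_top (a point): Centre of the knob's flat top face, on its vertical axis (the router's), 206 mm above the bench; does not turn. Grey knob 60 mm across, 186 to 206 mm high, on a fixed aluminium collar 80 mm across with 12 dark ticks, one per detent. A fingertip pressed down on it off centre with 8 to 20 N and moved in an arc turns it by friction.
- knob_mark (a point): Outer end of the white index line on the knob's top face, 26 mm from its axis; turns with the knob. At angle 0 it lies on the router's -x side.
- lock_lever (a joint): Angle of the lock lever (rad), growing clockwise seen from above; starts anywhere between 0 and 0.4 (unlocked); the stop (locked) is at 1.2. It stays where it is left, and takes about 1 N at its end to push.
- lever_pivot (a point): Point on the lever's vertical pivot axis, 85 mm along the router's +y axis from the knob's axis, 186 mm above the bench (underside of the lever).
- lever_tab (a point): Centre of the top of the upright tab at the lever's free end; moves with it. Tab: 55 mm from the pivot axis, 10 mm along the lever, 16 mm across, 186 to 212 mm above the bench. Blade 14 mm wide, 189 to 195 mm above the bench. At angle 0 the lever points 150 degrees anticlockwise from the router's +x axis, at 1.2 about along +y.
- sanding_block: Bystander: yellow sanding block 67 x 112 x 32 mm, loose on the bench; origin at the centre of its underside.
- maple_a: Bystander: maple scrap block 50 x 80 x 38 mm, loose; origin at the centre of its underside.
- maple_b: Bystander: maple scrap block 45 x 60 x 45 mm, loose; origin at the centre of its underside.
- track_clamp: Bystander: aluminium T-track clamp 130 x 22 mm, 69 mm tall with a small black knob, loose; origin at the centre of its underside.

How it is judged (in metres and radians):
On the way, in this order (a step that is already met when the one before it is completed fails the run):
1. the knob is in the next detent clockwise, within 0.12 rad (value of joint depth_knob between 0.404 and 0.644 rad), for 0.2 s.
2. the lock lever is at its stop (value of joint lock_lever above 1.12 rad), for 0.2 s.
At the end, for the whole second after the job is handed in: The knob rests in the first detent clockwise of where it started (0.524 rad, within 0.08), the lock lever is against its stop (above 1.12 rad of 1.2), and the sanding block, both maple blocks and the clamp are within 20 mm of where they started (value of joint depth_knob between 0.444 and 0.604 rad and value of joint lock_lever above 1.12 rad and distance of each of sanding_block, maple_a, maple_b, track_clamp from where it was at the start of the episode below 0.02 m); the robot touches nothing.
It fails at once if the knob is turned past the next detent (above 0.8 rad) or back by more than 0.3 rad (value of joint depth_knob above 0.8 rad or value of joint depth_knob below -0.3 rad).
It fails at once if the knob is straddled for a pinch: the grasp point within 12 mm of its axis and less than 13 mm above its top (horizontal distance between the grasp point and knob_top below 0.012 m and z of the grasp point in the frame of knob_top below 0.013 m).
It fails at once if the lever tab is straddled for a pinch: the grasp point within 9 mm of its centre and less than 13 mm above its top (horizontal distance between the grasp point and lever_tab below 0.009 m and z of the grasp point in the frame of lever_tab below 0.013 m).
It fails at once if a bystander is lifted or moved by more than 20 mm (distance of any of sanding_block, maple_a, maple_b, track_clamp from where it was at the start of the episode above 0.02 m).
It also fails if it takes over 51 s, if anything falls off the work surface, if the arm or the gripper's body presses on something with over 40 N, if the wrist force passes 120 N, or if a joint passes its speed limit or range.

### The arm

A 6-joint arm with a two-finger parallel gripper is mounted at the origin on the work surface. World frame = base frame: x ahead of the robot, y to its left, z up, the work surface at z = 0. Lengths are in m, angles in degrees, forces in N, time in s.
With the tool pointing down it reaches from about 0.4 to 0.825 m from the base axis. Payload 7 kg.
Tool frame: the origin (TCP) lies midway between the tips of the shut fingers; the grasp point (between the pads) lies 19 mm behind it; z points along the fingers, y is the line along which they close (so a half turn about z gives the same grasp; the last joint's range is limited). The gripper opens to 88 mm and grips with 3 to 60 N. Pads are 19 mm wide; open, the fingers measure 130 mm over their backs; the gripper's body (78 mm by 193 mm) begins 47 mm behind the grasp point.
Start: joints at [-50.873, 20.546, 0.682, 0, -70.136, -16.507], TCP at [0.26, -0.623, 0.227] pointing down, gripper open.
Joint ranges: [-176.03, 176.03], [-82.01, 121.73], [-58.28, 71.71], [-173.87, 95.51], [-174.79, -0.11], [-173.66, 173.66]. Speed limits (degrees/s): [136.94, 136.94, 172.46, 180, 180, 180].

### API

Orientations are given as [roll, pitch, yaw] about the fixed x, y, z axes, in that order (R = Rz(yaw) Ry(pitch) Rx(roll)).
In Python, from plant import r, eyes, workorder gives the robot as it stands.
- The arm moves only by the tool step_arm, never from a script. Its argument "plan" is a list of rows, each a list of 5 numbers: the shift along the tool's x, y, z each as a share of 25 cm, from -1 to 1, then the turn about the tool's z as a share of 60 degrees, from -1 to 1, then the finger opening in mm, from 0 to 87.6. In form: [[x, y, z, turn, jaw], ...]. A call has 1 to 12 rows; each row is the pose to reach, as a shift and turn from the pose commanded when the call began, along the tool's axes at that moment; what a row does not reach only later rows make up. A row lasts 1/12 s, in which the tool goes at most 41.7 mm and 7.16 degrees, less where a joint would pass 70% of its speed; a pose out of reach is approached as far as the arm can. A call with a number of a shift or a turn outside -1 to 1 is refused whole. A call with a gripper value outside its range is refused whole. The fingers move at their own pace and stop on an object; "newtons" is the grip in N (left out, the last holds). Time passes only in rows, so rows that repeat a pose let the fingers close. It gives the time, the measured TCP pose, the force, the opening and the grip force at its end, in the units of the state.
- r.get_state(): the state, without advancing time (a new reading comes with each control period).
- eyes.capture(name): name is "scene" or "side" or "wrist"; returns the picture (420x560x3 uint8, red, green, blue); there is no depth.
- eyes.camera_model(name): a dict with "fov_y" (degrees; the focal length in pixels is half the picture's height over the tangent of half this angle, whatever the lens; pixels are square), "cx", "cy" (the principal point, pixels), "world_to_cam" (4x4, takes a point from world to camera coordinates); the wrist camera has in their place "hand_eye" (4x4, takes a point from camera to tool coordinates, whose origin is the TCP and whose axes are the flange's). Camera axes: x right, y up, looking along -z (the intrinsics and any distortion apply to the point x, -y, -z); pixel columns grow to the right and rows downward; lengths in m; the calibration is good to about 2 mm. The wrist camera is an equidistant fisheye: a pixel r from the principal point sees the ray r / f radians off the axis. A picture is of the moment at which its call begins: read the wrist's pose just before it. camera_model takes no time and is no camera call.
- workorder.close_job(): hands the job in; it is judged then, once.
The state is a dict: "time_s": time; "joints": joint angles; "qd": joint speeds; "joint_torque": joint torques, N m; "tcp_pos": TCP position; "eef_rot": TCP orientation; "contact_force": force on the tool from outside, world axes, zero at the start; "moment": the same for the moment, N m; "gripper_width": finger opening in m; "gripper_force": force on a finger pad.
Only numpy, scipy, OpenCV 4.12 (cv2) and the standard library are available. Lean on these libraries where they do the work, as an engineer would, in place of code of your own. Each camera call takes 0.05 s, during which the arm holds its last target. There are 200 camera calls.

## Working session

There is one attempt and no reset: what is moved stays moved. The work goes in short steps, Python scripts to look and compute and a tool call to move; the robot and the scene stay as the last step left them, time stands still between calls to the robot, and variables do not carry over. Pictures are saved under pics/ and viewed, at most 10 in all, crops included, and the job is handed in when it is done.

Besides the shell and the picture viewer there is one more tool, called after "Request:" as name(argument=value, ...) on one line, values as JSON. step_arm: Moves the arm, as the interface text tells. Its arguments: {"type":"object","properties":{"plan":{"type":"array"},"newtons":{"type":"number"}},"required":["plan"]}

```bash
mkdir -p pics; ls
python3 - <<'E'
from plant import r, eyes, workorder
import cv2,numpy as np
print(r.get_state())
a=eyes.capture("scene");b=eyes.capture("side")
cv2.imwrite("pics/a.png",a[:,:,::-1]);cv2.imwrite("pics/b.png",b[:,:,::-1])
for n in("scene","side","wrist"):print(eyes.camera_model(n))
E
```

```text
pics
{'time_s': 0.0, 'joints': array([-5.08727259e+01,  2.05922893e+01,  6.32847848e-01, -1.98784237e-02,
       -7.01363954e+01, -1.65066420e+01]), 'qd': array([-0.03163628,  0.01779195,  0.01402536, -0.0605583 ,  0.04812394,
        0.00919133]), 'joint_torque': array([ 4.46336317e-04, -5.82717705e+01,  2.93055207e+01,  6.99754760e+00,
        6.86664323e-03, -1.55706061e-04]), 'tcp_pos': array([ 0.25939865, -0.62262443,  0.22560678]), 'eef_rot': array([ 1.79902803e+02, -9.31573294e-03, -1.57386130e+02]), 'contact_force': array([0.26877793, 0.17432285, 0.3835833 ]), 'moment': array([-0.00333263, -0.0042179 ,  0.0076649 ]), 'gripper_force': 0.0, 'gripper_width': 0.08772286190885674}
{'fov_y': 47.523736207936665, 'cx': 276.1188709773601, 'cy': 206.1065931633321, 'world_to_cam': array([[ 0.83218192,  0.55443021, -0.00896611, -0.44768831],
       [-0.4464417 ,  0.67950982,  0.58219946,  0.18787325],
       [ 0.32888153, -0.48049303,  0.81299655, -1.21878133],
       [ 0.        ,  0.        ,  0.        ,  1.        ]])}
{'fov_y': 43.677960091684504, 'cx': 273.9874702017504, 'cy': 210.06313942613366, 'world_to_cam': array([[-0.86923251, -0.49422096,  0.01343439,  0.48050814],
       [ 0.30080193, -0.50709282,  0.80769739, -0.30354078],
       [-0.39236849,  0.70611792,  0.58944419, -0.90650132],
       [ 0.        ,  0.        ,  0.        ,  1.        ]])}
{'fov_y': 65.70646984690485, 'cx': 276.5026637557727, 'cy': 213.63276905796477, 'hand_eye': array([[ 4.62622666e-04,  9.60793189e-01,  2.77265638e-01,
         7.46555145e-02],
       [ 9.99999656e-01, -2.53618461e-04, -7.89667333e-04,
         2.68471636e-04],
       [-6.88387311e-04,  2.77265908e-01, -9.60792976e-01,
        -1.58305725e-01],
       [ 0.00000000e+00,  0.00000000e+00,  0.00000000e+00,
         1.00000000e+00]])}
```

View pics/a.png

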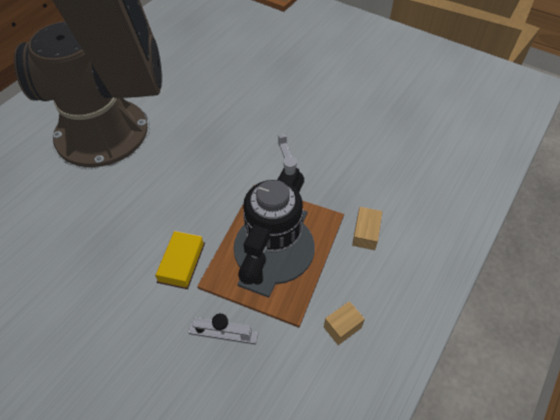

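View pics/b.png

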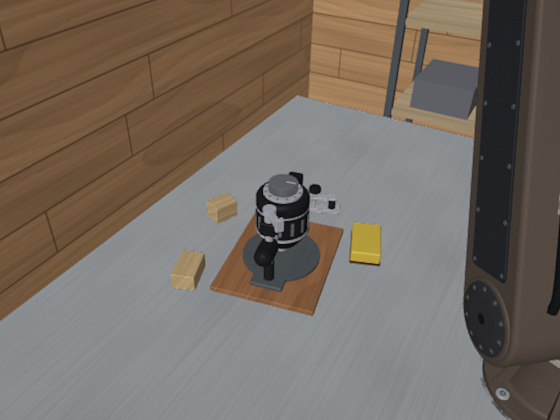

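The scene view shows the knob top near (272,190), the lever tab near (282,137), its pivot near (291,170), and board corners near (344,210), (300,326) and (201,288). In the side view the knob is near (284,184).

```bash
cat > h.py <<'E'
import numpy as np,cv2
from plant import r,eyes,workorder
from scipy.spatial.transform import Rotation as Ro
def K(m): return 210/np.tan(np.radians(m['fov_y']/2))
def ray(n,u,v):
    m=eyes.camera_model(n);f=K(m);T=np.linalg.inv(m['world_to_cam'])
    return T[:3,3],T[:3,:3]@np.array([(u-m['cx'])/f,-(v-m['cy'])/f,-1])
def at(n,u,v,z):
    o,d=ray(n,u,v);return o+d*(z-o[2])/d[2]
def proj(n,p):
    m=eyes.camera_model(n);f=K(m);c=m['world_to_cam']@np.r_[p,1]
    return m['cx']-f*c[0]/c[2],m['cy']+f*c[1]/c[2]
def tool(s): return Ro.from_euler('xyz',s['eef_rot'],degrees=True).as_matrix(),s['tcp_pos']
def wray(s,u,v):
    m=eyes.camera_model('wrist');f=K(m);H=m['hand_eye'];R,p=tool(s)
    x,y=u-m['cx'],v-m['cy'];q=np.hypot(x,y);t=q/f
    d=np.array([np.sin(t)*x/q,-np.sin(t)*y/q,-np.cos(t)])
    return p+R@H[:3,3],R@H[:3,:3]@d
def wat(s,u,v,z):
    o,d=wray(s,u,v);return o+d*(z-o[2])/d[2]
def wproj(s,P):
    m=eyes.camera_model('wrist');f=K(m);H=m['hand_eye'];R,p=tool(s)
    c=H[:3,:3].T@(R.T@(P-p)-H[:3,3]);h=np.hypot(c[0],c[1]);t=np.arctan2(h,-c[2])
    return m['cx']+f*t*c[0]/h,m['cy']-f*t*c[1]/h
E
python3 - <<'E'
from h import *
np.set_printoptions(precision=4,suppress=True)
for p in((344,210),(300,326),(201,288)):print(at('scene',*p,.012))
for p in((344,233),(312,305),(215,291)):print('side',at('side',*p,.012))
print('knob',at('scene',272,189,.206),at('side',284,184,.206))
print('pivot',at('scene',291,170,.195),'tab',at('scene',282,137,.212),at('side',270,212,.212))
a=cv2.imread('pics/a.png')[120:250,215:345];b=cv2.imread('pics/b.png')[150:280,215:345]
cv2.imwrite('pics/c.png',cv2.resize(np.hstack([a,b]),(800,400),interpolation=2))
E
```

```text
[0.6387 0.1202 0.012 ]
[ 0.6995 -0.1608  0.012 ]
[ 0.4933 -0.2025  0.012 ]
side [ 0.4746 -0.1925  0.012 ]
side [0.4379 0.0503 0.012 ]
side [0.6252 0.1153 0.012 ]
knob [ 0.5588 -0.0411  0.206 ] [ 0.5569 -0.0415  0.206 ]
pivot [0.5585 0.0222 0.195 ] tab [0.5073 0.0698 0.212 ] [0.53   0.0604 0.212 ]
```

View pics/c.png

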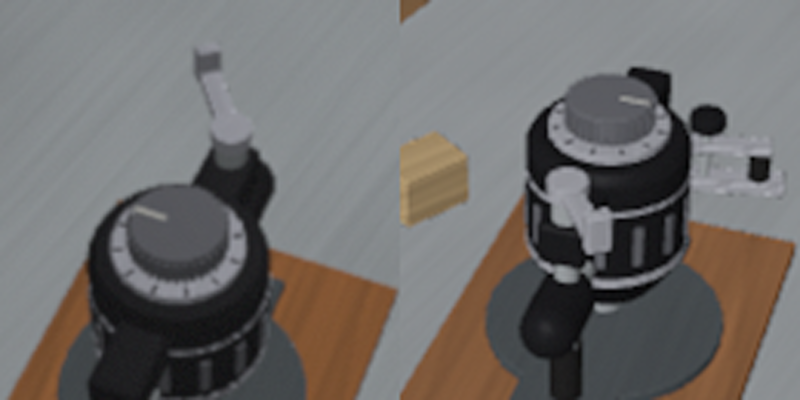

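The crop shows the knob centre at about (272.8,192) in the scene view, the index mark on the router's -x side, and the lever pointing away from the router with its tab at (282,136). I'm moving above the knob for a view from near.

Request:
step_arm(plan=[[-0.05,0.05,-0.22,0,0],[-0.15,0.12,-0.44,0,0],[-0.3,0.25,-0.44,0,0],[-0.4,0.35,-0.44,0,0],[-0.5,0.45,-0.44,0,0],[-0.6,0.52,-0.44,0,0],[-0.7,0.6,-0.44,0,0],[-0.8,0.68,-0.44,0,0],[-0.9,0.77,-0.44,0,0],[-1,0.845,-0.44,0,0],[-1,0.845,-0.44,0,0]], newtons=20)

```text
time_s: 1.02
tcp_pos: [0.4109, -0.3282, 0.3366]
eef_rot: [180.0, 0.1, -157.2]
contact_force: [-0.3, -0.3, -0.2]
gripper_width: 0.0201
gripper_force: 0.0
```

Request:
step_arm(plan=[[-0.1,0.085,0,0,0],[-0.2,0.17,0,0,0],[-0.3,0.25,0,0,0],[-0.4,0.35,0,0,0],[-0.5,0.45,0,0,0],[-0.6,0.52,0,0,0],[-0.7,0.6,0,0,0],[-0.8,0.68,0,0,0],[-0.9,0.77,0,0,0],[-1,0.845,0,0,0],[-1,0.845,0,0,0],[-1,0.845,0,0,0]])

```text
time_s: 2.02
tcp_pos: [0.559, -0.0395, 0.3356]
eef_rot: [180.0, -0.1, -157.3]
contact_force: [-0.8, -0.8, -0.1]
gripper_width: 0.0006
gripper_force: 0.0
```

Run:
```python
from h import *
import pickle
s=r.get_state();w=eyes.capture("wrist")
pickle.dump(s,open('s1.p','wb'))
print({k:np.round(s[k],4) for k in('time_s','tcp_pos','eef_rot','joints','contact_force')})
cv2.imwrite("pics/w1.png",w[:,:,::-1])
print(wproj(s,np.array([.558,-.041,.206])))
```

```text
{'time_s': np.float64(2.0167), 'tcp_pos': array([ 0.559 , -0.0395,  0.3356]), 'eef_rot': array([ 1.799751e+02, -1.048000e-01, -1.572511e+02]), 'joints': array([ 1.59650e+01,  6.78360e+00, -3.47390e+00, -1.25000e-02,
       -7.98495e+01, -8.32139e+01]), 'contact_force': array([-0.7651, -0.7902, -0.1325])}
(np.float64(274.7860834186602), np.float64(203.48620648295372))
```

View pics/w1.png

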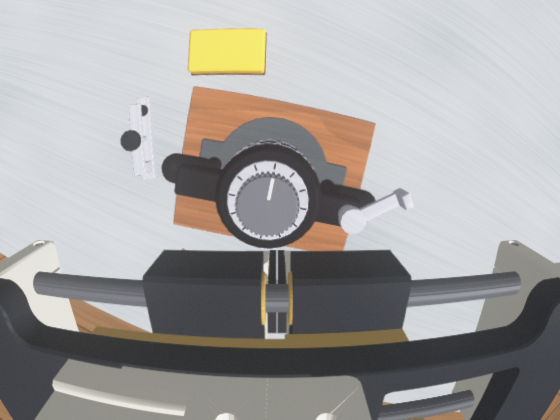

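The wrist view shows the knob centre at about (268,199), the mark's outer end at (272,179), the lever pivot at (352,220) and the tab top at (407,201). All fingers are clear.

Run:
```python
from h import *
import pickle
s=pickle.load(open('s1.p','rb'))
k=wat(s,267.5,200,.206);m=wat(s,272,179.5,.206);p=wat(s,352,219,.198);t=wat(s,407,200,.212)
print(k,m,np.linalg.norm(m-k),p,t)
ang=lambda v:np.degrees(np.arctan2(v[1],v[0]))
print('yaw from mark',ang(m-k)-180,'pivot',ang(p-k)-90,np.linalg.norm((p-k)[:2]),'lever',ang(t-p),np.linalg.norm((t-p)[:2]))
H=wproj(s,s['tcp_pos']);print('tcp px',H)
w=cv2.imread('pics/w1.png')[130:300,190:430]
cv2.imwrite('pics/w1c.png',cv2.resize(w,(800,567),interpolation=2))
```

```text
[ 0.55754258 -0.04838712  0.206     ] [ 0.5384598  -0.05188699  0.206     ] 0.01940107073442385 [0.54507626 0.03465026 0.198     ] [0.50477212 0.07179964 0.212     ]
yaw from mark -349.6071905038161 pivot 8.538000818173458 0.0839679400473075 lever 137.3324205618021 0.05481331526573451
tcp px (np.float64(275.73493200338254), np.float64(265.56954782602367))
```

View pics/w1c.png

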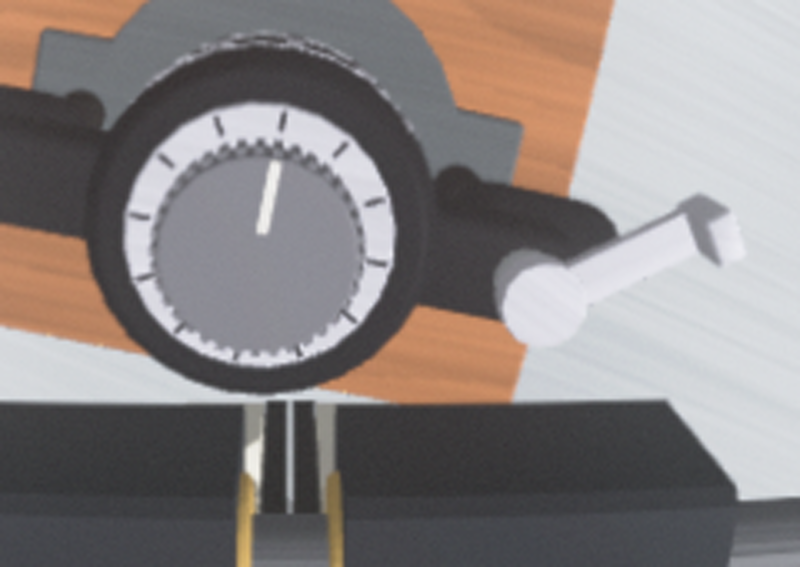

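Run:
```python
from h import *
import pickle
s=pickle.load(open('s1.p','rb'))
k=wat(s,267.4,206,.206);m=wat(s,272.5,179.5,.206);p=wat(s,353.5,221.5,.2);t=wat(s,409,200.5,.212)
ang=lambda v:np.degrees(np.arctan2(v[1],v[0]))
print(k,m,np.linalg.norm(m-k),p,t)
print('yaw from mark',ang(m-k)-180,'pivot',ang(p-k)-90,np.linalg.norm((p-k)[:2]),'lever',ang(t-p),np.linalg.norm((t-p)[:2]))
yaw=np.radians(11);
k=np.array([.5575,-.0415,.206])
R=lambda a:np.array([np.cos(a),np.sin(a)])
for y in(9,10,11,12):
  pv=k[:2]+.085*R(np.radians(y+90));
  print(y,pv,wproj(s,np.r_[pv,.2]),proj('scene',np.r_[pv,.2]),proj('side',np.r_[pv,.2]), 'lever',ang(t[:2]-pv),np.linalg.norm(t[:2]-pv))
  for c in((110,140),(110,-140),(-110,140),(-110,-140)):
    q=k[:2]+np.array([[np.cos(np.radians(y)),-np.sin(np.radians(y))],[np.sin(np.radians(y)),np.cos(np.radians(y))]])@(np.array(c)/1000)
    print('  ',np.round(wproj(s,np.r_[q,.012])),np.round(proj('scene',np.r_[q,.012])))
```

```text
[ 0.56280407 -0.04632057  0.206     ] [ 0.53828651 -0.05147294  0.206     ] 0.025053095586796303 [0.54638922 0.03648001 0.2       ] [0.50436238 0.07397103 0.212     ]
yaw from mark -348.131978072893 pivot 11.213247434918287 0.08441198490340163 lever 138.26469754208077 0.05631901593502697
9 [0.54420307 0.04245351] (np.float64(359.7818024173114), np.float64(221.76430368425306)) (np.float64(290.4307250292174), np.float64(158.17049911804258)) (np.float64(268.1525010962157), np.float64(209.97249818462998)) lever 141.6528764041875 0.05079994369910432
   [342. 257.] [345. 213.]
   [174. 218.] [294. 324.]
   [382. 125.] [255. 181.]
   [201.  80.] [194. 280.]
10 [0.5427399  0.04220866] (np.float64(360.2268014563623), np.float64(220.339567224199)) (np.float64(289.7060286577818), np.float64(157.93130086452442)) (np.float64(268.90115363861185), np.float64(210.1428365982067)) lever 140.38784035727747 0.049816484889585705
   [344. 256.] [344. 212.]
   [175. 220.] [296. 323.]
   [381. 123.] [254. 181.]
   [199.  81.] [195. 281.]
11 [0.54128124 0.04193831] (np.float64(360.64709947353845), np.float64(218.9059837447518)) (np.float64(288.97659556565173), np.float64(157.7018221458447)) (np.float64(269.6552026578975), np.float64(210.30560604755496)) lever 139.05339208693817 0.048878385233342585
   [345. 255.] [343. 211.]
   [176. 222.] [298. 323.]
   [381. 121.] [253. 182.]
   [198.  82.] [195. 283.]
12 [0.53982751 0.04164255] (np.float64(361.042491658159), np.float64(217.4639403496233)) (np.float64(288.24261978529535), np.float64(157.4821109144944)) (np.float64(270.41437850119047), np.float64(210.46073803373906)) lever 137.64904439794142 0.04798859876162494
   [347. 254.] [342. 210.]
   [177. 223.] [299. 322.]
   [380. 120.] [251. 182.]
   [196.  84.] [196. 284.]
```

Fused estimate: knob axis (0.562, -0.046), router yaw about 11.5°, lever at about 0.4 rad. I'll put the tip 18 mm off the axis and come down to just above the knob.

Request:
step_arm(plan=[[0,-0.1,0,0,0],[0,-0.1,0.12,0,0],[0,-0.1,0.24,0,0],[0,-0.1,0.34,0,0],[0,-0.1,0.42,0,0],[0,-0.1,0.46,0,0],[0,-0.1,0.49,0,0],[0,-0.1,0.49,0,0],[0,-0.1,0.49,0,0]])

```text
time_s: 2.82
tcp_pos: [0.5686, -0.0642, 0.215]
eef_rot: [-180.0, 0.0, -157.4]
contact_force: [-0.2, 0.5, 0.4]
gripper_width: 0.0007
gripper_force: 0.0
```

Run:
```python
from h import *
s=r.get_state();w=eyes.capture("wrist");b=eyes.capture("side")
print({k:np.round(s[k],4) for k in('time_s','tcp_pos','eef_rot','contact_force')})
px=wproj(s,s['tcp_pos']);print(px,wproj(s,np.array([.562,-.046,.206])))
cv2.imwrite("pics/w2.png",np.hstack([cv2.resize(w[60:360,80:480],(480,360)),cv2.resize(b[130:250,230:337],(320,360),interpolation=2)])[:,:,::-1])
```

```text
{'time_s': np.float64(2.8167), 'tcp_pos': array([ 0.5686, -0.0642,  0.215 ]), 'eef_rot': array([-1.799688e+02,  4.990000e-02, -1.573968e+02]), 'contact_force': array([-0.1991,  0.4513,  0.381 ])}
(np.float64(275.7343450530381), np.float64(265.57018940530355)) (np.float64(310.0991592791552), np.float64(260.08733384397016))
```

View pics/w2.png

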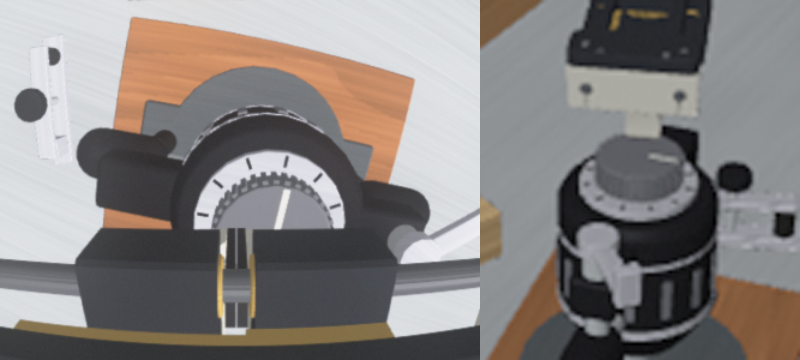

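The tip is just above the knob's half away from the lever, with nothing in the way. I'll press gently and read the force.

Request:
step_arm(plan=[[0,0,0.02,0,0],[0,0,0.03,0,0],[0,0,0.036,0,0],[0,0,0.036,0,0]])

```text
time_s: 3.25
tcp_pos: [0.5687, -0.0637, 0.2063]
eef_rot: [-180.0, 0.1, -157.3]
contact_force: [-1.3, 0.2, 6.8]
gripper_width: 0.0008
gripper_force: 3.2
```

Request:
step_arm(plan=[[0,0,0.002,0,0],[0,0,0.002,0,0],[0,0,0.002,0,0]])

```text
time_s: 3.5
tcp_pos: [0.5689, -0.0637, 0.2062]
eef_rot: [-179.9, 0.1, -157.3]
contact_force: [-1.9, 2.1, 9.8]
gripper_width: 0.0004
gripper_force: 4.7
```

Request:
step_arm(plan=[[0,0,0.002,0,0],[0.0063,0.0003,0.002,0.083,0],[0.0125,0.0011,0.002,0.167,0],[0.0186,0.0025,0.002,0.25,0],[0.0186,0.0025,0.002,0.25,0],[0.0186,0.0025,0.002,0.25,0]])

```text
time_s: 4.0
tcp_pos: [0.5653, -0.0647, 0.2062]
eef_rot: [-180.0, 0.3, -172.4]
contact_force: [-0.6, 1.5, 9.6]
gripper_width: 0.0008
gripper_force: 4.9
```

Run:
```python
from h import *
s=r.get_state();a=eyes.capture("scene");b=eyes.capture("side")
print({k:np.round(s[k],4) for k in('time_s','tcp_pos','eef_rot','contact_force','moment')})
c=lambda i:cv2.resize(i,(400,400),interpolation=2)
cv2.imwrite("pics/k1.png",np.hstack([c(a[165:225,242:302]),c(b[155:215,254:314])])[:,:,::-1])
for n in('scene','side'):
  for d in(0,15,30):
    t=np.radians(191.5-d);print(n,d,np.round(proj(n,np.array([.562+.026*np.cos(t),-.046+.026*np.sin(t),.206])),1))
```

```text
{'time_s': np.float64(4.0), 'tcp_pos': array([ 0.5653, -0.0647,  0.2062]), 'eef_rot': array([-179.9735,    0.2511, -172.3562]), 'contact_force': array([-0.5549,  1.5226,  9.608 ]), 'moment': array([0.7403, 0.2302, 0.0382])}
scene 0 [258.5 187.3]
scene 15 [260.4 184.7]
scene 30 [263.1 182.6]
side 0 [295.4 184.6]
side 15 [294.  186.3]
side 30 [291.8 187.7]
```

View pics/k1.png

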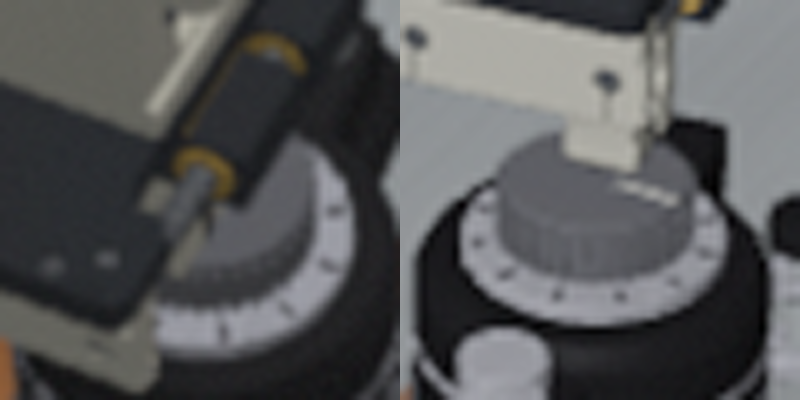

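The side view shows the mark's outer end at about (295.5,185.3). Its slope has steepened from 0.21 to 0.37, so the knob is following the tip. I'll continue the arc.

Request:
step_arm(plan=[[0.0063,0.0003,0,0.083,0],[0.0125,0.0011,0,0.167,0],[0.0174,0.0021,0,0.233,0],[0.0174,0.0021,0,0.233,0],[0.0174,0.0021,0,0.233,0]])

```text
time_s: 4.52
tcp_pos: [0.561, -0.0647, 0.2062]
eef_rot: [180.0, 0.3, 173.7]
contact_force: [-0.9, 1.8, 9.9]
gripper_width: 0.0005
gripper_force: 4.8
```

Run:
```python
from h import *
s=r.get_state();b=eyes.capture("side")
print({k:np.round(s[k],4) for k in('time_s','tcp_pos','eef_rot','contact_force','moment')})
c=lambda i:cv2.resize(i,(400,400),interpolation=2)
b0=cv2.imread('pics/b.png')[:,:,::-1]
cv2.imwrite("pics/k2.png",np.hstack([c(b0[155:215,254:314]),c(b[155:215,254:314])])[:,:,::-1])
for d in(0,10,15,20,25,30):
    t=np.radians(191.5-d);u=np.array([np.cos(t),np.sin(t),0]);k=np.array([.562,-.046,.206])
    o=np.array(proj('side',k+.026*u));i=np.array(proj('side',k+.008*u));print(d,o,(o-i)[1]/(o-i)[0])
```

```text
{'time_s': np.float64(4.5167), 'tcp_pos': array([ 0.561 , -0.0647,  0.2062]), 'eef_rot': array([179.9514,   0.2603, 173.669 ]), 'contact_force': array([-0.8807,  1.7674,  9.9454]), 'moment': array([ 0.8563,  0.0934, -0.0341])}
0 [295.42502403 184.57404004] 0.1893294448287116
10 [294.58874719 185.73241012] 0.3012278347549341
15 [294.03099913 186.27565838] 0.36468087831585483
20 [293.38519841 186.78904265] 0.43557622403488705
25 [292.6560579  187.26837866] 0.5166126044489306
30 [291.84901547 187.70972699] 0.6116892178207027
```

View pics/k2.png

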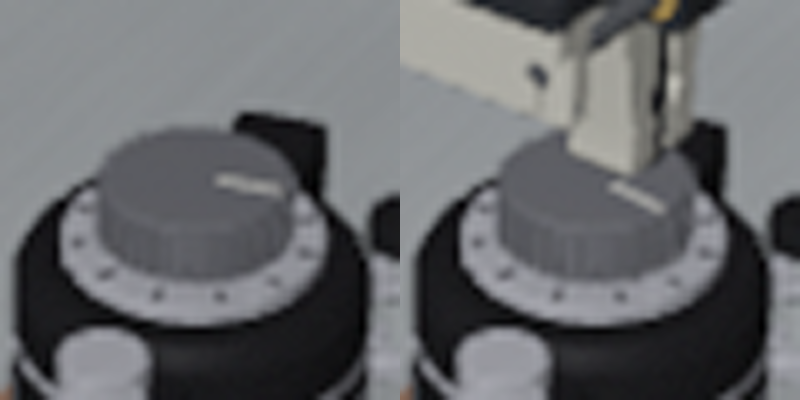

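The mark's slope is now about 0.55, so the knob is near 27° and well past half-way. I'll lift straight up, go over beside the lever on its anticlockwise side, and verify the knob.

Request:
step_arm(plan=[[0,0,-0.05,0,0],[0,0,-0.2,0,0],[0.1,0.12,-0.2,0,0],[0.2,0.25,-0.2,0,0],[0.3,0.36,-0.2,0,0],[0.354,0.434,-0.2,0,0],[0.354,0.434,-0.2,0,0],[0.354,0.434,-0.2,0,0]])

```text
time_s: 5.23
tcp_pos: [0.483, 0.0536, 0.2546]
eef_rot: [180.0, 0.1, 173.8]
contact_force: [1.0, 0.6, 0.6]
gripper_width: 0.0006
gripper_force: 0.0
```

Run:
```python
from h import *
s=r.get_state();a=eyes.capture("scene");w=eyes.capture("wrist");b=eyes.capture("side")
print({k:np.round(s[k],4) for k in('time_s','tcp_pos','eef_rot','contact_force')})
c=lambda i,n=400:cv2.resize(i,(n,300),interpolation=2)
cv2.imwrite("pics/l1.png",np.vstack([np.hstack([c(a[120:210,220:340]),c(b[155:245,230:350])]),np.hstack([c(w[:300,80:480]),c(w[150:300,150:350])])])[:,:,::-1])
for nm,p in(('pivot',(.545,.0373,.2)),('tab',(.504,.0739,.212)),('tcp',s['tcp_pos'])):
  p=np.array(p);print(nm,np.round(wproj(s,p)),np.round(proj('scene',p),1),np.round(proj('side',p),1))
```

```text
{'time_s': np.float64(5.2333), 'tcp_pos': array([0.483 , 0.0536, 0.2546]), 'eef_rot': array([1.799581e+02, 5.750000e-02, 1.738035e+02]), 'contact_force': array([1.015 , 0.5527, 0.5706])}
pivot [263. 309.] [289.3 160.1] [269.2 208.4]
tab [309. 264.] [281.7 135. ] [278.9 220.3]
tcp [276. 266.] [266.2 120.9] [295.7 198.4]
```

View pics/l1.png

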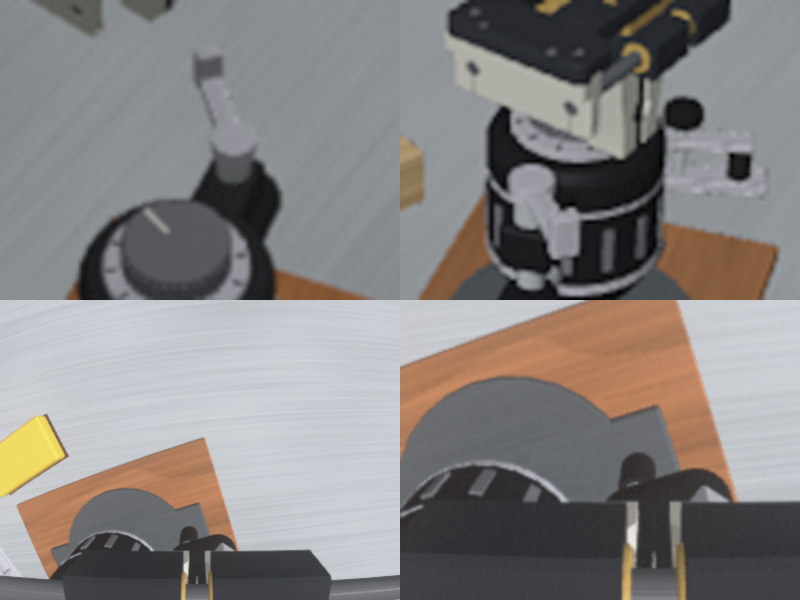

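The scene view shows the mark's outer end at (264,183.6), which is about 30°, so the knob has settled in the next detent. The lever tab is where predicted, at (282,136), and the tip is beside it. I'll descend and push.

Request:
step_arm(plan=[[0,0,0.1,0,0],[0,0,0.18,0,0],[0,0,0.21,0,0],[0,0,0.214,0,0],[0,0,0.214,0,0]])

```text
time_s: 5.8
tcp_pos: [0.4838, 0.0519, 0.2006]
eef_rot: [-179.9, -0.0, 173.6]
contact_force: [-0.5, -0.1, 0.8]
gripper_width: 0.0002
gripper_force: 0.0
```

Request:
step_arm(plan=[[-0.015,0.015,0,0,0],[-0.031,0.029,0,0,0],[-0.04,0.053,0,0,0],[-0.051,0.077,0,0,0],[-0.069,0.102,0,0,0],[-0.088,0.126,0,0,0],[-0.104,0.139,0,0,0],[-0.119,0.152,0,0,0],[-0.119,0.152,0,0,0]])

```text
time_s: 6.55
tcp_pos: [0.5181, 0.0877, 0.2004]
eef_rot: [-180.0, 0.0, 173.7]
contact_force: [0.4, 0.1, 0.5]
gripper_width: 0.0006
gripper_force: 0.0
```

Run:
```python
from h import *
s=r.get_state();a=eyes.capture("scene");b=eyes.capture("side")
print({k:np.round(s[k],4) for k in('time_s','tcp_pos','eef_rot','contact_force')})
c=lambda i:cv2.resize(i,(400,300),interpolation=2)
cv2.imwrite("pics/l2.png",np.hstack([c(a[110:200,230:350]),c(b[155:245,230:350])])[:,:,::-1])
```

```text
{'time_s': np.float64(6.55), 'tcp_pos': array([0.5181, 0.0877, 0.2004]), 'eef_rot': array([-1.799956e+02,  1.060000e-02,  1.736647e+02]), 'contact_force': array([0.3864, 0.1065, 0.4636])}
```

View pics/l2.png

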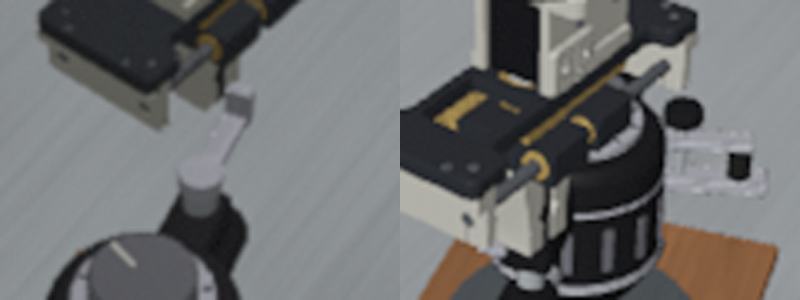

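The tab has moved to about (301,137) in the scene view and the tip is still behind it. I'll push on towards the stop.

Request:
step_arm(plan=[[-0.01,0.009,0,0,0],[-0.02,0.015,0,0,0],[-0.026,0.017,0,0,0],[-0.032,0.018,0,0,0],[-0.032,0.018,0,0,0]])

```text
time_s: 7.07
tcp_pos: [0.5252, 0.0905, 0.2004]
eef_rot: [-180.0, -0.1, 173.6]
contact_force: [-4.2, 0.5, 2.9]
gripper_width: 0.0005
gripper_force: 2.0
```

Request:
step_arm(plan=[[-0.004,0,0,0,0],[-0.004,0,0,0,0],[-0.004,0,0,0,0]])

```text
time_s: 7.32
tcp_pos: [0.5255, 0.0905, 0.2004]
eef_rot: [-180.0, -0.1, 173.6]
contact_force: [-7.5, 1.4, 3.1]
gripper_width: 0.0005
gripper_force: 3.5
```

The force rises with almost no motion, so the lever is at its stop. I'll back off, lift clear and check.

Request:
step_arm(plan=[[0.05,0,0,0,0],[0.12,0,0,0,0],[0.12,0,-0.1,0,0],[0.12,0,-0.25,0,0],[0.2,0.1,-0.4,0,0],[0.3,0.25,-0.4,0,0],[0.3,0.4,-0.4,0,0],[0.3,0.4,-0.4,0,0],[0.3,0.4,-0.4,0,0]])

```text
time_s: 8.07
tcp_pos: [0.4626, 0.2001, 0.3008]
eef_rot: [179.9, 0.1, 173.8]
contact_force: [-0.0, 0.2, -0.7]
gripper_width: 0.0002
gripper_force: 0.0
```

Run:
```python
from h import *
s=r.get_state();a=eyes.capture("scene")
print({k:np.round(s[k],4) for k in('time_s','tcp_pos','contact_force')})
cv2.imwrite("pics/f.png",cv2.resize(a[100:340,150:390],(600,600),interpolation=2)[:,:,::-1])
for j in(.9,1.0,1.12,1.2):
  t=np.radians(161.5)-j;print(j,np.round(proj('scene',np.array([.545+.055*np.cos(t),.0373+.055*np.sin(t),.212])),1))
```

```text
{'time_s': np.float64(8.0667), 'tcp_pos': array([0.4626, 0.2001, 0.3008]), 'contact_force': array([-0.0387,  0.1702, -0.6617])}
0.9 [295.7 134.9]
1.0 [298.5 135.4]
1.12 [301.7 136.4]
1.2 [303.8 137.2]
```

View pics/f.png

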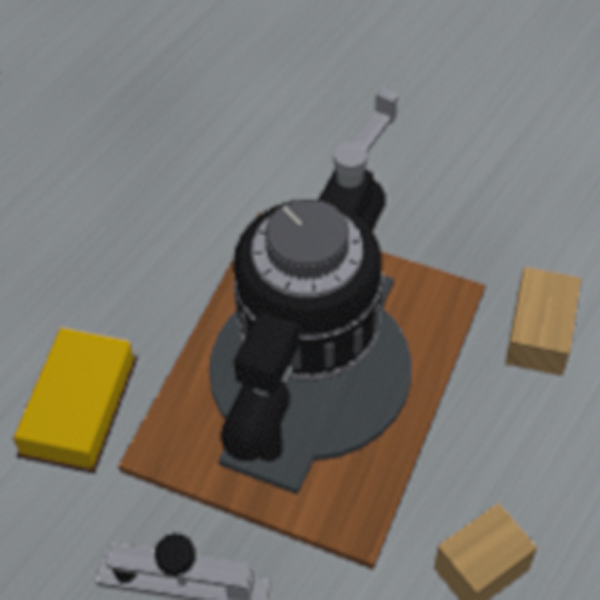

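The tab is at about (305,139), the full-stop position. The mark is at (264,183), one detent on, and the bystanders have not moved. Handing in.

```bash
python3 -c "
from plant import workorder
print(workorder.close_job())"
```

```text
the job is handed in; nothing more can be done
None
```

The job is handed in with no verdict returned: the last picture shows the knob one click clockwise in its detent, the lock lever at its stop and the bystanders unmoved, but I viewed 11 pictures, one over the limit of 10.

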